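Put the sounding pipes back on their stand in order of height

TASK

Put the four black sounding pipes back on their plywood stand, one upright in each white cup, in order of height: the tallest in the cup next to the red handle, and so on down to the shortest in the cup farthest from it. Lower each pipe until its foot rests on the floor of its cup and let go of it there; do not drop any pipe in from a height or knock one over.

Things in the scene. Friction and masses are not known exactly. Their poses are not given: they have to be found in the camera images.
- pipe_blue: The tallest of four loose pipes: round matt-black tube, 36 mm in diameter, 155 mm tall, flat foot, a blue ring around its open top (upper 14 mm). Stands upright on the table to the robot's right. Under 150 g, grip anywhere. Origin: centre of its foot; z up along the pipe. The pipes start at least 90 mm apart (axes); loose clutter around them and the stand is at most 30 mm tall.
- pipe_green: The second tallest of four loose pipes: round matt-black tube, 36 mm in diameter, 130 mm tall, flat foot, a green ring around its open top (upper 14 mm). Stands upright on the table to the robot's right. Under 150 g, grip anywhere. Origin: centre of its foot; z up along the pipe.
- pipe_yellow: The third tallest of four loose pipes: round matt-black tube, 36 mm in diameter, 105 mm tall, flat foot, a yellow ring around its open top (upper 14 mm). Stands upright on the table to the robot's right. Under 150 g, grip anywhere. Origin: centre of its foot; z up along the pipe.
- pipe_white: The shortest of four loose pipes: round matt-black tube, 36 mm in diameter, 80 mm tall, flat foot, a white ring around its open top (upper 14 mm). Stands upright on the table to the robot's right. Under 150 g, grip anywhere. Origin: centre of its foot; z up along the pipe.
- stand: Pipe stand: fixed plywood plank 328 x 92 x 18 mm, flat on the table to the robot's left at any heading, with four identical white cups in a row. A red U-shaped handle sticks out 46 mm at one end. Origin: centre of the underside, on the table; x along the row towards the handle, z up. Cup centres at x = +120, +40, -40, -120 mm.
- cup1: White round cup nearest to the red handle, fixed on the plank: outer diameter 62 mm, bore 54 mm (a pipe has 9 mm play to each side), 22 mm high, flat inner floor 3 mm above its underside. Origin: centre of its underside, on the plank's top 18 mm above the table, so inner floor at 21 mm, rim at 40 mm; z up.
- cup2: White round cup second from the red handle, fixed on the plank: outer diameter 62 mm, bore 54 mm (a pipe has 9 mm play to each side), 22 mm high, flat inner floor 3 mm above its underside. Origin: centre of its underside, on the plank's top 18 mm above the table, so inner floor at 21 mm, rim at 40 mm; z up.
- cup3: White round cup third from the red handle, fixed on the plank: outer diameter 62 mm, bore 54 mm (a pipe has 9 mm play to each side), 22 mm high, flat inner floor 3 mm above its underside. Origin: centre of its underside, on the plank's top 18 mm above the table, so inner floor at 21 mm, rim at 40 mm; z up.
- cup4: White round cup farthest from the red handle, fixed on the plank: outer diameter 62 mm, bore 54 mm (a pipe has 9 mm play to each side), 22 mm high, flat inner floor 3 mm above its underside. Origin: centre of its underside, on the plank's top 18 mm above the table, so inner floor at 21 mm, rim at 40 mm; z up.

How it is judged:
By the outcome, as a careful person would: the job done as asked, in the order asked, and still so for the second after the job is handed in, with the robot touching nothing.
It also fails if it takes over 112 s, if anything falls off the work surface, if the arm or the gripper's body presses on something with over 40 N, if the wrist force passes 120 N, or if a joint passes its speed limit or range.

ROBOT

A 6-joint arm with a two-finger parallel gripper is mounted at the origin on the work surface. World frame = base frame: x ahead of the robot, y to its left, z up, the work surface at z = 0. Lengths are in m, angles in degrees, forces in N, time in s.
With the tool pointing down it reaches from about 0.25 to 0.8 m from the base axis. Payload 8.5 kg.
Tool frame: the origin (TCP) lies at the very end of the fingers, on their centre line; the grasp point (between the pads) lies 19 mm behind it (env.hold_point_z is the distance from the TCP to the grasp point, in m); y points along the fingers, z is the direction in which the jaws open and shut, and the axes are right-handed (so a half turn about y gives the same grasp; the last joint's range is limited). The gripper opens to 85 mm and grips with 20 to 120 N. Pads are 22 mm wide; open, the fingers measure 114 mm over their backs; the gripper's body (76 mm by 85 mm) begins 54 mm behind the grasp point. The pads swing forward as they close: fully open they stand 13 mm farther back than shut.
Start: joints at [-75.573, 13.648, -0.773, 75.585, 0, 90], TCP at [0.131, -0.508, 0.231] pointing down, gripper open.
Joint ranges: [-152.45, 152.45], [-59.26, 108.67], [-65.41, 83.53], [-104.44, 129.93], [-82.83, 76.93], [-180, 180]. Speed limits (degrees/s): [127.2, 127.2, 159.86, 180, 180, 180].

INTERFACE

Orientations are given as a 3x3 rotation matrix whose columns are the frame's x, y, z axes.
In Python, from plant import env gives the robot as it stands.
- The arm moves only by the shell command python3 -m inch 'ROWS' [OPENING] [FORCE]. ROWS is JSON, a list of rows, each a list of 4 numbers: the shift along the tool's x, y, z in mm, then the turn about the tool's y in rad. A call has 1 to 20 rows; each row shifts and turns the pose as measured when the row begins, along the tool's axes as they then stand; what a row does not reach is not made up. A row lasts 1/12 s, in which the tool goes at most 41.7 mm and 7.16 degrees, less where a joint would pass 70% of its speed; a pose out of reach is approached as far as the arm can. A call with a gripper value outside its range is refused whole. OPENING is the opening in per cent of the stroke, from 0 (shut) to 100 (fully open), set as the call begins (- or left out, the last holds). The fingers move at their own pace and stop on an object; FORCE is the grip in N (left out, the last holds). Time passes only in rows, so rows that do not move let the fingers close. It gives the time, the measured TCP pose, the force and the opening at its end, in the units of the state.
- env.sense(): the state, without advancing time (a new reading comes with each control period).
- env.grab_frame(name): name is "scene" or "top" or "wrist"; returns the picture (480x640x3 uint8, red, green, blue); there is no depth.
- env.camera_model(name): a dict with "fx", "fy", "cx", "cy" (pixels), "rvec" (rotation vector, rad) and "tvec" (3), from world to camera coordinates, as OpenCV has them; the wrist camera has in their place "T_tool_cam" (4x4, takes a point from camera to tool coordinates, whose origin is the TCP and whose axes are the tool frame's). Camera axes: x right, y down, z forward; pixel columns grow to the right and rows downward; lengths in m; the calibration is good to about 2 mm. A picture is of the moment at which its call begins: read the wrist's pose just before it. camera_model takes no time and is no camera call.
- env.sign_off(): hands the job in, once; it reports no verdict.
The state is a dict: "t": time; "joint_positions": joint angles; "dq": joint speeds; "joint_efforts": joint torques, N m; "eef_pos": TCP position; "eef_rot": TCP orientation; "wrist_force": force on the tool from outside, world axes, zero at the start; "wrist_torque": the same for the moment, N m; "gripper_width": finger opening in m.
Only numpy, scipy, OpenCV 4.12 (cv2) and the standard library are available. Lean on these libraries where they do the work, as an engineer would, in place of code of your own. Each camera call takes 0.05 s, during which the arm holds its last target. There are 200 camera calls.

## Working session

There is one attempt and no reset: what is moved stays moved. The work goes in short steps, Python scripts to look and compute and a shell command to move; the robot and the scene stay as the last step left them, time stands still between calls to the robot, and variables do not carry over. Pictures are saved under pics/ and viewed, about 12 in all and at most 16, crops included, and the job is handed in when it is done.

```bash
ls; mkdir -p pics; python3 - <<'E'
from plant import env
import cv2
for n in("scene","top"):
    cv2.imwrite(f"pics/{n}0.png",env.grab_frame(n)[:,:,::-1]); print(n,env.camera_model(n))
s=env.sense(); print(s["t"],s["eef_pos"],s["eef_rot"],s["gripper_width"],env.hold_point_z)
print(env.camera_model("wrist"))
E
```

```text
pics
scene {'fx': 515.2904156015012, 'fy': 515.2904156015012, 'cx': 323.7823977609394, 'cy': 239.98939093832877, 'rvec': array([ 0.96902211,  2.50904792, -0.98343041]), 'tvec': array([ 0.42210192, -0.22164953,  1.20603682])}
top {'fx': 579.6370230491577, 'fy': 579.6370230491577, 'cx': 323.14928594939215, 'cy': 246.00573486410016, 'rvec': array([ 2.11169594, -2.15147331,  0.19284838]), 'tvec': array([-0.01092526,  0.5522423 ,  0.91955414])}
0.1 [ 0.13072319 -0.50807087  0.23073487] [[-9.68469185e-01 -2.93682787e-04  2.49133200e-01]
 [-2.49133371e-01  1.27617645e-03 -9.68468345e-01]
 [-3.35154398e-05 -9.99999143e-01 -1.30910375e-03]] 0.08496980175037668 0.0187
{'fx': 413.46351623631836, 'fy': 413.46351623631836, 'cx': 317.52196987292785, 'cy': 243.62586752330733, 'T_tool_cam': array([[ 3.93174379e-04,  9.62687719e-01,  2.70614486e-01,
        -6.63499808e-02],
       [ 9.50952371e-04, -2.70614745e-01,  9.62687257e-01,
        -1.42746501e-01],
       [ 9.99999471e-01, -1.21162477e-04, -1.02186895e-03,
        -1.31854170e-04],
       [ 0.00000000e+00,  0.00000000e+00,  0.00000000e+00,
         1.00000000e+00]])}
```

View pics/top0.png

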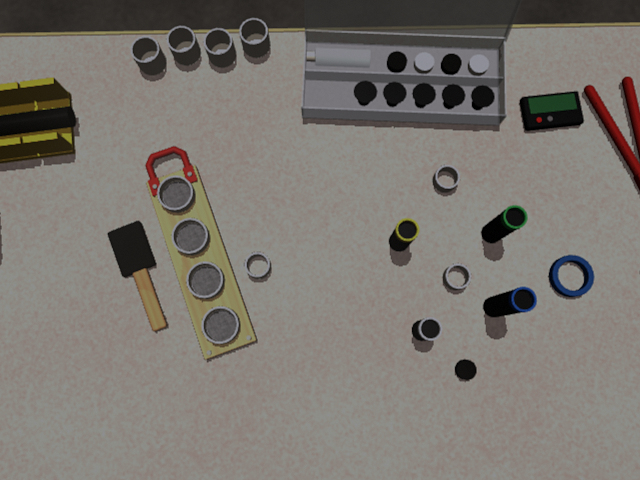

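View pics/scene0.png

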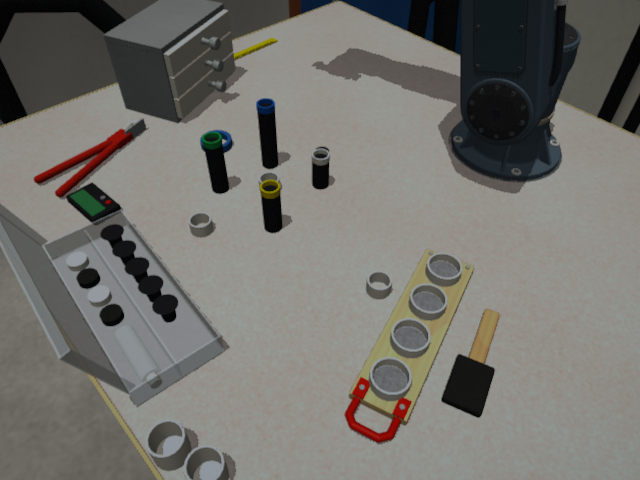

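The top view shows the stand with its handle at about (170,165) and the cups at about (176,193), (190,237), (205,280) and (221,325). The pipe tops are at yellow (405,229), green (514,217), blue (523,299) and white (429,329). I'll enlarge both regions.

```bash
python3 - <<'E'
import cv2
i=cv2.imread("pics/top0.png")
a=cv2.resize(i[190:350,380:560],None,fx=4,fy=4,interpolation=cv2.INTER_CUBIC)[:600]
cv2.imwrite("pics/cropA.png",cv2.resize(i[195:345,380:545],None,fx=4,fy=4,interpolation=cv2.INTER_CUBIC))
cv2.imwrite("pics/cropB.png",cv2.resize(i[165:353,140:260],None,fx=3,fy=3,interpolation=cv2.INTER_CUBIC))
E
```

```text
(no output)
```

View pics/cropA.png

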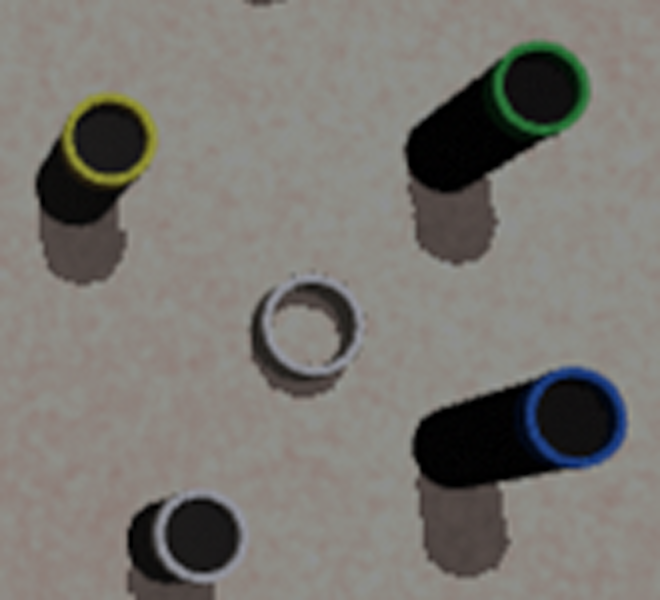

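View pics/cropB.png

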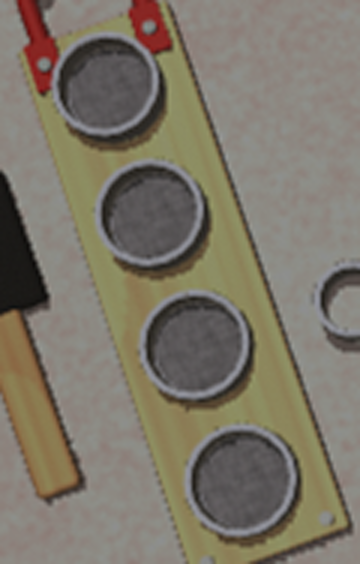

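The enlarged ring centres (crop px) are yellow (110,140), green (541,89), blue (576,417) and white (201,536). The cup rims are at (107,85), (152,214), (197,345) and (243,481), and the small ring at (310,327) is clutter.

```bash
cat > h.py <<'E'
import numpy as np, cv2
from plant import env
def ray(name,uv,z):
    m=env.camera_model(name); R=cv2.Rodrigues(np.array(m["rvec"]))[0]; c=-R.T@m["tvec"]
    d=R.T@np.array([(uv[0]-m["cx"])/m["fx"],(uv[1]-m["cy"])/m["fy"],1]); return c+d*(z-c[2])/d[2]
def proj(name,p):
    m=env.camera_model(name)
    return cv2.projectPoints(np.array([p],float),m["rvec"],m["tvec"],np.array([[m["fx"],0,m["cx"]],[0,m["fy"],m["cy"]],[0,0,1]]),None)[0].ravel()
def to(x,y,z=None,jaw=None):
    "shift in tool x,y,z mm (TCP target), turn"
    s=env.sense(); R=np.array(s["eef_rot"]); p=s["eef_pos"]
    d=np.array([x,y,p[2] if z is None else z])-p
    return np.round(R.T@d*1000,1)
E
python3 - <<'E'
from h import *
P=dict(yellow=(110,140,.105),green=(541,89,.13),blue=(576,417,.155),white=(201,536,.08))
for k,(u,v,z) in P.items():
    p=ray("top",(380+u/4,195+v/4),z); print(k,p.round(4),"scene px",proj("scene",p).round(1),proj("scene",p*[1,1,0]).round(1),"topfoot",proj("top",p*[1,1,0]).round(1))
C=[]
for u,v in((107,85),(152,214),(197,345),(243,481)):
    p=ray("top",(140+u/3,165+v/3),.04); C.append(p); print("cup",p.round(4),proj("scene",p).round(1))
C=np.array(C); d=C[0]-C[3]; print(np.linalg.norm(np.diff(C,axis=0),axis=1),np.degrees(np.arctan2(d[1],d[0])))
d/=np.linalg.norm(d); print([ (C.mean(0)+d*a).round(4) for a in(.12,.04,-.04,-.12)])
E
```

```text
yellow [ 0.5652 -0.1546  0.105 ] scene px [270.3 184.2] [273.7 224.6] topfoot [398.8 242.1]
green [ 0.5771 -0.3179  0.13  ] scene px [212.1 135.7] [221.1 186.6] topfoot [491.  233.7]
blue [ 0.4486 -0.3126  0.155 ] scene px [265.3 101.6] [270.2 162.5] topfoot [493.1 306.8]
white [ 0.4104 -0.1873  0.08  ] scene px [320.8 152.4] [320.5 182.5] topfoot [421.6 330.6]
cup [0.6497 0.2294 0.04  ] [390.9 370.7]
cup [0.5742 0.2022 0.04  ] [410.6 329.9]
cup [0.4995 0.1756 0.04  ] [428.  294.2]
cup [0.4241 0.1492 0.04  ] [444.  262.2]
[0.08025392 0.07923398 0.07994541] 19.570930978313623
[array([0.6499, 0.2293, 0.04  ]), array([0.5746, 0.2025, 0.04  ]), array([0.4992, 0.1757, 0.04  ]), array([0.4238, 0.1489, 0.04  ])]
```

Heights, cup spacing (80 mm) and the scene-camera cross-check all agree to 2–3 mm. Now I'll work out the move to above blue.

```bash
python3 -c "
from h import *
print(to(.4486,-.3126))"
```

```text
[-3.566e+02  2.000e-01 -1.101e+02]
```

```bash
python3 -m inch '[[-25,0,-8,0],[-33,0,-10,0],[-33,0,-10,0],[-33,0,-10,0],[-33,0,-10,0],[-33,0,-10,0],[-33,0,-10,0],[-33,0,-10,0],[-33,0,-10,0],[-33,0,-10,0],[-20,0,-6,0],[-10,0,-3,0],[0,0,0,0]]' 100 40; python3 -c "
from h import *
s=env.sense();print(s['joint_positions'],to(.4486,-.3126,.106))"
```

```text
t: 1.18
eef_pos: [0.457, -0.3074, 0.2255]
eef_rot: [[-0.97, -0.006, 0.244], [-0.244, 0.007, -0.97], [0.004, -1.0, -0.008]]
wrist_force: [-1.6, -0.1, 0.0]
gripper_width: 0.0855
[-34.00531999  16.67390166   2.55599316  76.36803703   0.14295317
 131.86925275] [  9.  119.5   3.9]
```

Joint 6 rises with joint 1 and would hit its limit at the stand, so I'll make the half turn now. It also aligns the jaws across the cup row.

```bash
python3 -m inch '[[0,0,0,-0.12],[0,0,0,-0.12],[0,0,0,-0.12],[0,0,0,-0.12],[0,0,0,-0.12],[0,0,0,-0.12],[0,0,0,-0.12],[0,0,0,-0.12],[0,0,0,-0.12],[0,0,0,-0.12],[0,0,0,-0.12],[0,0,0,-0.12],[0,0,0,-0.12],[0,0,0,-0.12],[0,0,0,-0.12],[0,0,0,-0.12],[0,0,0,-0.12],[0,0,0,-0.12],[0,0,0,-0.12],[0,0,0,-0.12]]' >/dev/null;python3 -m inch '[[0,0,0,-0.12],[0,0,0,-0.12],[0,0,0,-0.12],[0,0,0,-0.12],[0,0,0,-0.12],[0,0,0,-0.12],[0,0,0,-0.12],[0,0,0,0]]'; python3 -c "
from h import *
s=env.sense();R=s['eef_rot'];print(s['joint_positions'],np.degrees(np.arctan2(R[1,0],R[0,0])),to(.4486,-.3126,.106))"
```

```text
t: 3.52
eef_pos: [0.4193, -0.3287, 0.222]
eef_rot: [[0.888, -0.027, -0.458], [0.459, 0.01, 0.889], [-0.02, -1.0, 0.022]]
wrist_force: [-0.1, 0.4, -0.1]
gripper_width: 0.0852
[-37.80737906  15.82360046   0.82795233  76.60511053  -0.50398568
 -65.08739366] 27.299294428712997 [ 35.7 115.3  -1.6]
```

```bash
python3 -m inch '[[0,0,0,0],[12,0,0,0.04],[12,0,0,0.05],[8,0,0,0.04],[0,0,0,0],[0,0,0,0]]'; python3 -c "
from h import *
s=env.sense();R=s['eef_rot'];print(s['joint_positions'],np.degrees(np.arctan2(R[1,0],R[0,0])),to(.4486,-.3126,.106))"
```

```text
t: 4.02
eef_pos: [0.4445, -0.3179, 0.2213]
eef_rot: [[0.951, -0.03, -0.307], [0.308, 0.01, 0.951], [-0.025, -1.0, 0.019]]
wrist_force: [-0.9, -0.3, -0.8]
gripper_width: 0.0855
[-35.29687269  17.27860082   2.78276878  77.22480282  -0.49564962
 -53.19568379] 17.91972227778525 [  8.4 115.2   1.6]
```

```bash
python3 -m inch '[[5,0,1,0],[3,20,1,0],[0,25,0,0],[0,25,0,0],[0,20,0,0],[0,12,0,0],[0,6,0,0],[0,0,0,0]]'; python3 -c "
from h import *
s=env.sense();print(to(.4486,-.3126,.106))
cv2.imwrite('pics/w1.png',env.grab_frame('scene')[:,:,::-1])"
```

```text
t: 4.68
eef_pos: [0.4468, -0.3141, 0.1106]
eef_rot: [[0.953, -0.027, -0.303], [0.303, 0.008, 0.953], [-0.023, -1.0, 0.016]]
wrist_force: [-0.1, -0.0, 0.4]
gripper_width: 0.0854
[2.3 4.5 0.8]
```

View pics/w1.png

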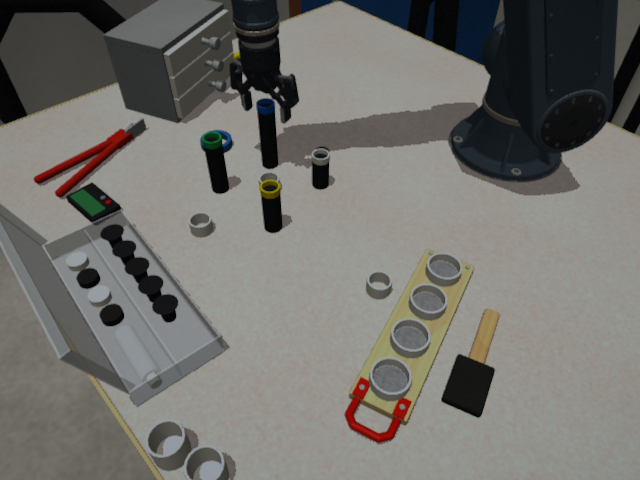

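The fingers straddle blue's top at (265,105). I'll close them and lift.

```bash
python3 -m inch '[[2,4,1,0],[0,0,0,0],[0,0,0,0],[0,0,0,0],[0,0,0,0],[0,0,0,0],[0,0,0,0],[0,0,0,0],[0,0,0,0],[0,0,0,0]]' 20 40; python3 -c "
from h import *
print(to(.6499,.2293,.236))"
```

```text
t: 5.57
eef_pos: [0.4508, -0.3141, 0.1111]
eef_rot: [[0.953, -0.021, -0.302], [0.303, 0.004, 0.953], [-0.019, -1.0, 0.01]]
wrist_force: [0.2, -1.0, -1.2]
gripper_width: 0.0351
[ 351.8 -127.   459. ]
```

```bash
python3 -m inch '[[0,-10,0,0],[0,-20,0,0],[0,-25,0,0],[0,-25,0,0],[0,-25,0,0],[0,-20,0,0],[0,-8,0,0],[0,0,0,0]]'; python3 -c "
from h import *
print(env.sense()['joint_positions'],to(.6499,.2293,.236))"
```

```text
t: 6.23
eef_pos: [0.4522, -0.3137, 0.253]
eef_rot: [[0.953, -0.023, -0.302], [0.302, 0.005, 0.953], [-0.021, -1.0, 0.012]]
wrist_force: [-0.2, 0.4, -1.4]
gripper_width: 0.035
[-34.46436562  16.83180017   6.78204135  81.21705697  -0.50570395
 -52.05731049] [352.9  15.2 457.6]
```

```bash
python3 -m inch '[[10,0,13,0],[18,0,23,0],[21,0,28,0],[21,0,28,0],[21,0,28,0],[21,0,28,0],[21,0,28,0],[21,0,28,0],[21,0,28,0],[21,0,28,0],[21,0,28,0],[21,0,28,0],[21,0,28,0],[21,0,28,0],[21,0,28,0],[15,0,20,0],[8,0,10,0],[0,0,0,0]]'; python3 -c "
from h import *
s=env.sense();R=s['eef_rot'];print(s['joint_positions'],np.degrees(np.arctan2(R[1,0],R[0,0])),to(.6499,.2293,.140))"
```

```text
t: 7.73
eef_pos: [0.6325, 0.2176, 0.2273]
eef_rot: [[0.954, -0.047, -0.297], [0.297, 0.003, 0.955], [-0.044, -0.999, 0.017]]
wrist_force: [-0.4, -0.7, -2.0]
gripper_width: 0.0352
[18.52410427 30.64361921 24.84829322 86.71815928  1.00489152  1.2260338 ] 17.297058637763435 [23.9 86.4  4.6]
```

```bash
python3 -m inch '[[10,10,2,0],[10,15,2,0],[6,15,1,0],[0,6,0,0],[0,0,0,0]]'; python3 -c "
from h import *
print(to(.654,.2293,.132))
s=env.sense();a=env.grab_frame('scene')[130:430,270:520];b=env.grab_frame('top')[120:370,110:310]
a=cv2.resize(a,None,fx=1.6,fy=2*.8);b=cv2.resize(b,(384,480))
cv2.imwrite('pics/p1.png',np.hstack([a,b])[:,:,::-1]);print(a.shape)
print(proj('scene',[.6499,.2293,.04]),proj('top',[.6499,.2293,.04]))"
```

```text
t: 8.15
eef_pos: [0.6544, 0.2288, 0.171]
eef_rot: [[0.954, -0.053, -0.296], [0.296, 0.0, 0.955], [-0.05, -0.999, 0.016]]
wrist_force: [0.8, 0.2, -0.7]
gripper_width: 0.0351
[ 1.7 39.  -0. ]
(480, 400, 3)
[390.70517682 370.78700723] [175.73131654 193.20829307]
```

View pics/p1.png

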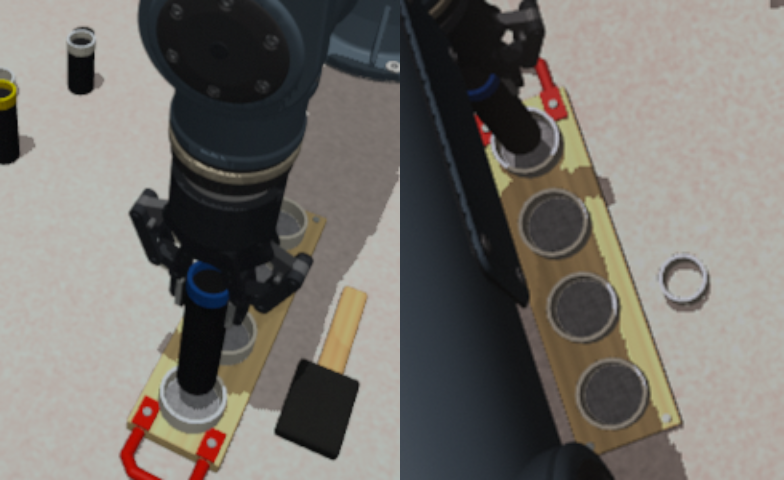

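The foot hangs centred over cup1: left crop (197,392), right crop (522,147). I'll lower it.

```bash
python3 -m inch '[[1,8,0,0],[0,10,0,0],[1,8,0,0],[0,4,0,0],[0,1,0,0],[0,0,0,0]]';  python3 -c "
from h import *
print(to(.654,.2293,.132))"
```

```text
t: 8.75
eef_pos: [0.6555, 0.228, 0.1413]
eef_rot: [[0.955, -0.047, -0.294], [0.294, 0.002, 0.956], [-0.045, -0.999, 0.016]]
wrist_force: [1.3, -0.8, -0.3]
gripper_width: 0.0351
[-0.7  9.4  1.6]
```

```bash
python3 -m inch '[[0,4,1,0],[0,4,0,0],[0,2,0,0],[0,1,0,0],[0,0,0,0]]';  python3 -c "
from h import *
print(to(.654,.2293,.132))"
```

```text
t: 9.17
eef_pos: [0.6555, 0.2296, 0.1316]
eef_rot: [[0.955, -0.044, -0.294], [0.294, 0.003, 0.956], [-0.041, -0.999, 0.016]]
wrist_force: [0.3, -0.4, -1.4]
gripper_width: 0.0353
[-1.5 -0.3  0.2]
```

```bash
for i in 1 2; do python3 -m inch '[[0,1.5,0,0],[0,0,0,0]]' | grep -E 'pos|force'; done
```

```text
eef_pos: [0.6561, 0.23, 0.1317]
wrist_force: [0.2, -0.0, -1.2]
eef_pos: [0.6567, 0.2302, 0.1315]
wrist_force: [0.3, -0.2, -0.8]
```

```bash
for i in 1 2; do python3 -m inch '[[0,2.5,0,0]]' | grep -E 'pos|force'; done
```

```text
eef_pos: [0.6574, 0.2306, 0.1311]
wrist_force: [-4.1, -0.5, 27.1]
eef_pos: [0.6581, 0.2311, 0.131]
wrist_force: [-3.3, -1.1, 21.2]
```

Foot contact was 27 N at the expected height, so I'll release.

```bash
python3 -m inch '[[0,0,0,0],[0,0,0,0],[0,0,0,0],[0,0,0,0],[0,0,0,0],[0,-8,0,0],[0,-20,0,0],[0,-30,0,0],[0,-30,0,0],[0,-20,0,0],[0,0,0,0]]' 80; python3 -c "
from h import *
print(to(.5771,-.3179))
a=env.grab_frame('scene')[130:430,270:520];b=env.grab_frame('top')[120:370,110:310]
a=cv2.resize(a,None,fx=1.6,fy=2*.8);b=cv2.resize(b,(384,480))
cv2.imwrite('pics/p2.png',np.hstack([a,b])[:,:,::-1])"
```

```text
t: 10.58
eef_pos: [0.6597, 0.2296, 0.2413]
eef_rot: [[0.955, -0.04, -0.295], [0.295, 0.005, 0.955], [-0.037, -0.999, 0.016]]
wrist_force: [0.4, 0.1, 0.1]
gripper_width: 0.0683
[-240.4    0.7 -498.8]
```

View pics/p2.png

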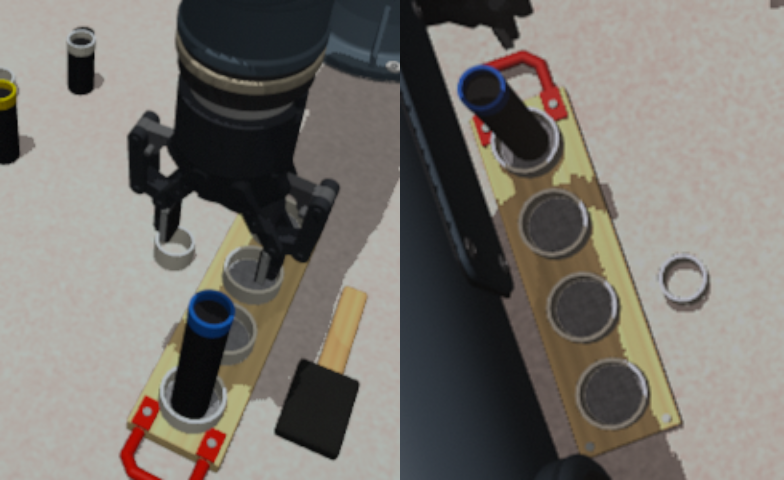

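Blue stands free in cup1. Its ring centre in the right crop is at (484,90), which I'll use to check that it's upright, then head to green.

```bash
python3 -c "
from h import *
print(ray('top',(110+84/1.92,120+90/1.92),.176))"
python3 -m inch '[[-8,0,-18,0],[-14,0,-29,0],[-16,0,-32,0],[-16,0,-32,0],[-16,0,-32,0],[-16,0,-32,0],[-16,0,-32,0],[-16,0,-32,0],[-16,0,-32,0],[-16,0,-32,0],[-16,0,-32,0],[-16,0,-32,0],[-16,0,-32,0],[-16,0,-32,0],[-16,0,-32,0],[-12,0,-24,0],[-5,0,-10,0],[0,0,0,0]]' 100; python3 -c "
from h import *
s=env.sense();R=s['eef_rot'];print(np.degrees(np.arctan2(R[1,0],R[0,0])),to(.5771,-.3179,.083))"
```

```text
[0.65302851 0.22832161 0.176     ]
t: 12.18
eef_pos: [0.5539, -0.3391, 0.2114]
eef_rot: [[0.951, -0.083, -0.299], [0.301, 0.011, 0.954], [-0.076, -0.997, 0.035]]
wrist_force: [-0.2, 0.2, 0.1]
gripper_width: 0.0851
17.570323740146225 [ 38.1 126.3   8.8]
```

The tilt has grown to about 4.8°, so I'll see how slow rows affect it.

```bash
f(){ grep -E 'pos|rot'; }; python3 -m inch '[[0,0,0,0],[0,0,0,0],[0,0,0,0],[0,0,0,0]]'|f; python3 -m inch '[[10,0,2,0],[10,0,2,0],[10,0,2,0],[8,0,2,0],[0,0,0,0]]' |f;  python3 -m inch '[[0,20,0,0],[0,20,0,0],[0,0,0,0]]' |f
```

```text
eef_pos: [0.5538, -0.3351, 0.209]
eef_rot: [[0.95, -0.086, -0.301], [0.303, 0.014, 0.953], [-0.078, -0.996, 0.039]]
eef_pos: [0.5929, -0.3096, 0.2072]
eef_rot: [[0.948, -0.084, -0.306], [0.308, 0.013, 0.951], [-0.076, -0.996, 0.039]]
eef_pos: [0.5923, -0.3075, 0.1668]
eef_rot: [[0.948, -0.082, -0.309], [0.311, 0.012, 0.95], [-0.074, -0.997, 0.037]]
```

```bash
python3 -c "
from h import *
print(to(.5756,-.3179),to(.5756,-.3179,.083))"
```

```text
[-19.1   1.3  -4.8] [-12.9  84.8  -7.8]
```

```bash
python3 -m inch '[[-8,0,-4,0],[-8,0,-4,0],[0,0,0,0],[0,15,0,0],[1,20,0,0],[1,20,0,0],[1,18,0,0],[0,10,0,0],[0,0,0,0]]'; python3 -c "
from h import *
print(to(.5756,-.3179,.083))"
```

```text
t: 13.93
eef_pos: [0.5764, -0.3246, 0.0916]
eef_rot: [[0.949, -0.071, -0.306], [0.307, 0.006, 0.952], [-0.066, -0.997, 0.027]]
wrist_force: [-0.2, 0.3, 0.1]
gripper_width: 0.0853
[1.9 8.7 6.4]
```

```bash
python3 -m inch '[[1,4,3,0],[1,4,3,0],[0,0,0,0]]'>/dev/null;  python3 -m inch '[[0,0,0,0],[0,0,0,0],[0,0,0,0],[0,0,0,0],[0,0,0,0],[0,0,0,0],[0,0,0,0],[0,0,0,0],[0,0,0,0]]' 20 40; python3 -m inch '[[0,-10,0,0],[0,-20,0,0],[0,-20,0,0],[0,-20,0,0],[0,-20,0,0],[0,-20,0,0],[0,-10,0,0],[0,0,0,0]]';python3 -c "
from h import *
print(to(.5746,.2025))"
```

```text
t: 14.93
eef_pos: [0.5782, -0.3193, 0.0888]
eef_rot: [[0.95, -0.065, -0.305], [0.306, 0.002, 0.952], [-0.061, -0.998, 0.022]]
wrist_force: [0.6, -0.0, -1.1]
gripper_width: 0.035
t: 15.6
eef_pos: [0.5851, -0.319, 0.217]
eef_rot: [[0.95, -0.067, -0.305], [0.306, 0.004, 0.952], [-0.063, -0.998, 0.024]]
wrist_force: [-0.3, 0.7, -1.0]
gripper_width: 0.0352
[149.5   2.5 499.7]
```

```bash
python3 -m inch '[[3,-3,10,0],[5.7,-2,19,0],[5.7,-2,19,0],[5.7,-2,19,0],[5.7,-2,19,0],[5.7,-2,19,0],[5.7,-1,19,0],[5.7,-1,19,0],[5.7,-1,19,0],[5.7,-1,19,0],[5.7,-1,19,0],[5.7,-1,19,0],[5.7,-1,19,0],[5.7,-1,19,0],[5.7,-1,19,0],[5.7,-1,19,0],[5.7,-1,19,0],[5.7,-1,19,0],[4,0,12,0],[0,0,0,0]]'; python3 -c "
from h import *
print(to(.5746,.2025))"
```

```text
t: 17.27
eef_pos: [0.567, 0.0702, 0.2351]
eef_rot: [[0.949, -0.088, -0.304], [0.306, 0.009, 0.952], [-0.081, -0.996, 0.035]]
wrist_force: [0.9, -0.3, -0.6]
gripper_width: 0.035
[ 47.8   0.5 123.6]
```

```bash
python3 -m inch '[[3,0,8,0],[5,0,13,0],[5,0,13,0],[5,0,13,0],[5,0,13,0],[5,0,13,0],[5,0,13,0],[5,0,13,0],[3,0,8,0],[0,0,0,0],[0,0,0,0]]'; python3 -c "
from h import *
print(to(.5777,.2025), to(.5777,.2025,.140))"
```

```text
t: 18.18
eef_pos: [0.5731, 0.197, 0.2338]
eef_rot: [[0.948, -0.091, -0.305], [0.306, 0.008, 0.952], [-0.084, -0.996, 0.035]]
wrist_force: [0.4, -0.6, -1.6]
gripper_width: 0.0354
[ 6.  -0.4  3.8] [13.9 93.1  0.5]
```

```bash
python3 -m inch '[[5,0,3,0],[2,10,0,0],[2,18,0,0],[2,20,0,0],[2,20,0,0],[1,12,0,0],[0,6,0,0],[0,0,0,0]]'; python3 -c "
from h import *
print(to(.578,.2025,.110))
a=env.grab_frame('scene')[130:430,270:520];b=env.grab_frame('top')[120:370,110:310]
a=cv2.resize(a,None,fx=1.6,fy=2*.8);b=cv2.resize(b,(384,480))
cv2.imwrite('pics/p3.png',np.hstack([a,b])[:,:,::-1])"
```

```text
t: 18.85
eef_pos: [0.5793, 0.2017, 0.1407]
eef_rot: [[0.95, -0.089, -0.3], [0.302, 0.008, 0.953], [-0.083, -0.996, 0.034]]
wrist_force: [-0.2, -0.6, -0.7]
gripper_width: 0.035
[ 1.5 30.7  0.1]
```

View pics/p3.png

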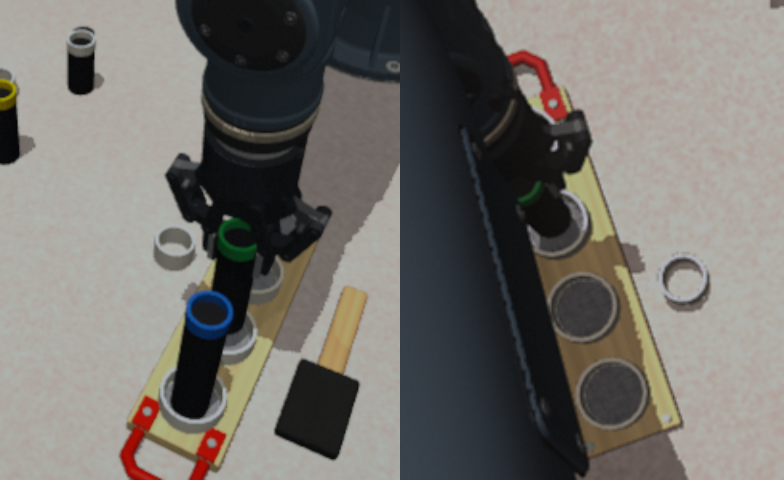

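Green hangs over cup2, with its foot at (550,225) and the cup at (555,222) in the right crop. I'll lower it.

```bash
python3 -m inch '[[0,8,0,0],[0,9,0,0],[0,7,0,0],[0,3,0,0],[0,0,0,0]]' | grep -E "pos|rot|force"; for i in 1 2; do python3 -m inch '[[0,2.5,0,0]]' | grep -E 'pos|force'; done
```

```text
eef_pos: [0.5793, 0.2024, 0.1157]
eef_rot: [[0.95, -0.082, -0.3], [0.302, 0.01, 0.953], [-0.075, -0.997, 0.034]]
wrist_force: [0.2, -0.3, -0.7]
eef_pos: [0.5793, 0.2025, 0.1134]
wrist_force: [-0.4, 1.5, -0.4]
eef_pos: [0.5791, 0.2026, 0.1108]
wrist_force: [-0.3, 0.2, -0.9]
```

```bash
for i in 1 2; do python3 -m inch '[[0,2,0,0]]' | grep -E 'pos|force'; done
```

```text
eef_pos: [0.5794, 0.2028, 0.1096]
wrist_force: [-2.7, -0.6, 23.7]
eef_pos: [0.5799, 0.2031, 0.1096]
wrist_force: [-4.2, -1.6, 25.5]
```

Contact was 24 N at the expected height. Release and back off.

```bash
python3 -m inch '[[0,0,0,0],[0,0,0,0],[0,0,0,0],[0,0,0,0],[0,0,0,0],[0,-8,0,0],[-1,-20,0,0],[-1,-25,0,0],[-1,-30,0,0],[-1,-20,0,0],[0,0,0,0]]' 80; python3 -c "
from h import *
print(to(.5652-.0015,-.1546))"
```

```text
t: 20.62
eef_pos: [0.5831, 0.2003, 0.2179]
eef_rot: [[0.95, -0.08, -0.3], [0.302, 0.01, 0.953], [-0.074, -0.997, 0.034]]
wrist_force: [-0.2, -0.5, 0.3]
gripper_width: 0.0682
[-125.6   -2.1 -332.5]
```

```bash
python3 -m inch '[[-3,0,-8,0],[-6,0,-16,0],[-6,0,-16,0],[-6,0,-16,0],[-6,0,-16,0],[-6,0,-16,0],[-6,0,-16,0],[-6,0,-16,0],[-6,0,-16,0],[-6,0,-16,0],[-6,0,-16,0],[-6,0,-16,0],[-6,0,-16,0],[-6,0,-16,0],[-6,0,-16,0],[-6,0,-16,0],[-6,0,-16,0],[-6,0,-16,0],[-6,0,-16,0],[-5,0,-12,0]]' 100 >/dev/null; python3 -m inch '[[-3,0,-8,0],[0,0,0,0]]'; python3 -c "
from h import *
print(to(.5652-.0017,-.1546),to(.5652-.0017,-.1546,.065))"
```

```text
t: 22.45
eef_pos: [0.5512, -0.1624, 0.2004]
eef_rot: [[0.948, -0.106, -0.299], [0.302, 0.01, 0.953], [-0.098, -0.994, 0.042]]
wrist_force: [-1.1, -0.1, 0.1]
gripper_width: 0.0852
[14.1 -1.2  3.8] [ 27.3 133.5  -1.9]
```

```bash
python3 -m inch '[[8,0,3,0],[8,10,0,0],[2,18,0,0],[2,20,0,0],[2,20,0,0],[2,20,0,0],[1,18,0,0],[1,12,0,0],[0,6,0,0],[0,0,0,0]]'; python3 -c "
from h import *
print(to(.5652-.0017,-.1546,.062))"
```

```text
t: 23.28
eef_pos: [0.5674, -0.1388, 0.0632]
eef_rot: [[0.945, -0.105, -0.308], [0.311, 0.012, 0.95], [-0.096, -0.994, 0.044]]
wrist_force: [-1.1, -0.2, 0.9]
gripper_width: 0.0853
[ -8.5   1.4 -13.9]
```

```bash
python3 -m inch '[[-3,0,-5,0],[-3,0,-6,0],[-2,0,-5,0],[0,0,0,0]]'; python3 -c "
from h import *
print(to(.5652-.0017,-.1546,.062))"
```

```text
t: 23.62
eef_pos: [0.5663, -0.1565, 0.0643]
eef_rot: [[0.945, -0.103, -0.311], [0.314, 0.011, 0.949], [-0.095, -0.995, 0.043]]
wrist_force: [-0.8, 0.3, 0.6]
gripper_width: 0.0855
[-1.8  2.6  2.5]
```

```bash
python3 -m inch '[[-3,2,0,0],[0,0,0,0],[0,0,0,0],[0,0,0,0],[0,0,0,0],[0,0,0,0],[0,0,0,0],[0,0,0,0],[0,0,0,0],[0,0,0,0]]' 20 40; python3 -m inch '[[0,-10,0,0],[0,-18,0,0],[0,-18,0,0],[0,-18,0,0],[0,-18,0,0],[0,-18,0,0],[0,-10,0,0],[0,0,0,0]]';python3 -c "
from h import *
print(to(.4992,.1757))"
```

```text
t: 24.45
eef_pos: [0.5639, -0.1589, 0.0646]
eef_rot: [[0.946, -0.1, -0.31], [0.312, 0.01, 0.95], [-0.092, -0.995, 0.041]]
wrist_force: [-0.3, 0.6, 0.3]
gripper_width: 0.035
t: 25.12
eef_pos: [0.5745, -0.1594, 0.1825]
eef_rot: [[0.945, -0.102, -0.31], [0.313, 0.011, 0.95], [-0.093, -0.995, 0.042]]
wrist_force: [-0.5, 1.4, -1.2]
gripper_width: 0.035
[ 33.5  11.4 341.6]
```

```bash
python3 -m inch '[[1,0,8,0],[1.5,-1,16,0],[1.5,-1,16,0],[1.5,-1,16,0],[1.5,-1,16,0],[1.5,0,16,0],[1.5,0,16,0],[1.5,0,16,0],[1.5,0,16,0],[1.5,0,16,0],[1.5,0,16,0],[1.5,0,16,0],[1.5,0,16,0],[1.5,0,16,0],[1.5,0,16,0],[1.5,0,16,0],[1.5,0,16,0],[1.5,0,16,0],[1.5,0,15,0],[1,0,8,0]]' >/dev/null;  python3 -c "
from h import *
s=env.sense();R=s['eef_rot'];print(s['eef_pos'],R[0,1],np.degrees(np.arctan2(R[1,0],R[0,0])),to(.4992,.1757))"
```

```text
[0.47861294 0.1748187  0.18814222] -0.12905637798267303 19.06365901010916 [19.6 -2.6 -5.8]
```

```bash
python3 -m inch '[[7,0,-2,0],[7,0,-3,0],[6,0,0,0],[0,0,0,0]]' >/dev/null;python3 -m inch '[[1,10,0,0],[2,15,0,0],[2,15,0,0],[2,15,0,0],[1,7,0,0],[0,0,0,0]]';  python3 -c "
from h import *
print(to(.4995,.1745,.1056))
a=env.grab_frame('scene')[130:430,270:520];b=env.grab_frame('top')[120:370,110:310]
a=cv2.resize(a,None,fx=1.6,fy=2*.8);b=cv2.resize(b,(384,480))
cv2.imwrite('pics/p4.png',np.hstack([a,b])[:,:,::-1])"
```

```text
t: 27.62
eef_pos: [0.4979, 0.1795, 0.116]
eef_rot: [[0.938, -0.132, -0.319], [0.323, 0.011, 0.946], [-0.122, -0.991, 0.053]]
wrist_force: [0.3, -0.4, -0.8]
gripper_width: 0.0347
[ 1.2 10.1 -5.8]
```

View pics/p4.png

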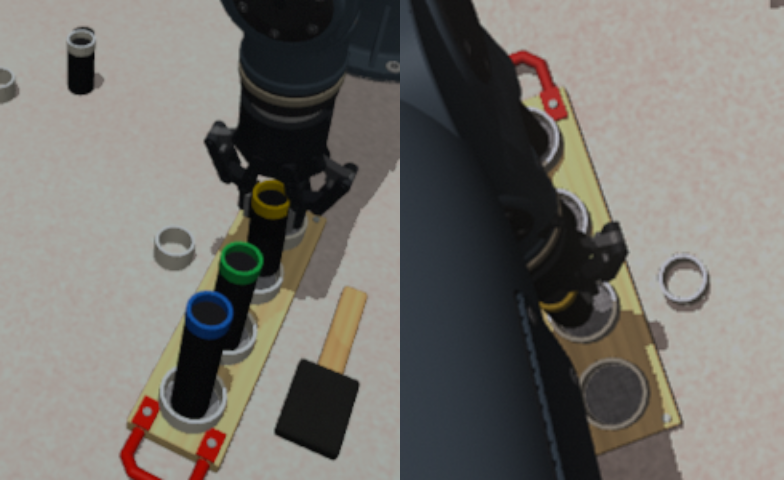

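```bash
python3 - <<'E'
from h import *
b=env.grab_frame('top')[250:320,175:245]; cv2.imwrite('pics/p5.png',cv2.resize(b,(560,560),interpolation=cv2.INTER_CUBIC)[:,:,::-1])
for z in (.021,.04,.051):print(z,(proj('top',[.4992,.1757,z])-[175,250])*8)
print((proj('top',[.5092,.1757,.051])-[175,250])*8)
E
```

```text
0.021 [262.5715769  252.02849138]
0.04 [244.99353033 241.5852625 ]
0.051 [234.50215196 235.35226811]
[235.32049488 187.1740721 ]
```

View pics/p5.png

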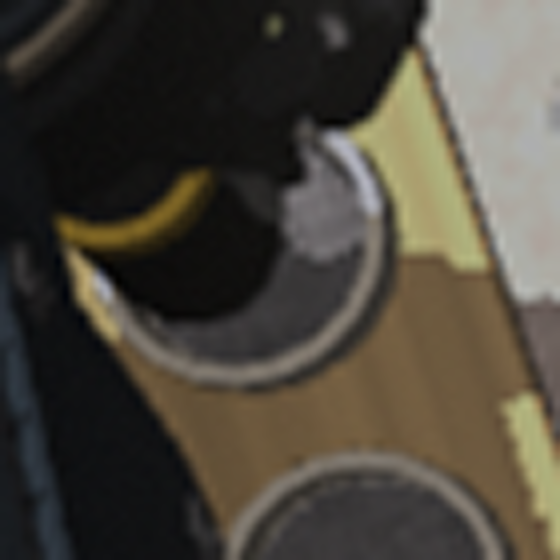

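In the enlargement the yellow foot's centre is at about (195,235), against (235,235) if it were centred. That's 8 mm too far towards +y, so I'll correct it before lowering.

```bash
python3 -m inch '[[-1,0,-3,0],[-1,0,-4,0],[0,0,-1,0],[0,0,0,0]]'; python3 -c "
from h import *
print(to(.4985,.1715,.09))"
```

```text
t: 28.1
eef_pos: [0.5012, 0.1713, 0.1206]
eef_rot: [[0.939, -0.125, -0.32], [0.324, 0.013, 0.946], [-0.114, -0.992, 0.052]]
wrist_force: [0.3, 0.8, -0.4]
gripper_width: 0.035
[ 1.  30.7 -0.5]
```

```bash
python3 -m inch '[[0,8,0,0],[0,9,0,0],[0,7,0,0],[0,3,0,0],[0,0,0,0]]' | grep -E "pos|rot|force"; for i in 1 2 3; do python3 -m inch '[[0,2.5,0,0]]' | grep -E 'pos|force'; done
```

```text
eef_pos: [0.4976, 0.1715, 0.0914]
eef_rot: [[0.939, -0.124, -0.32], [0.324, 0.013, 0.946], [-0.113, -0.992, 0.053]]
wrist_force: [-0.5, -0.6, -0.3]
eef_pos: [0.4972, 0.1716, 0.0886]
wrist_force: [0.3, -0.6, -0.7]
eef_pos: [0.4967, 0.1717, 0.0858]
wrist_force: [-0.3, 0.6, 4.1]
eef_pos: [0.4969, 0.1728, 0.0848]
wrist_force: [-5.9, 3.8, 44.6]
```

Contact is at the cup floor height, but 45 N is more than I want. I'll ease up and release.

```bash
python3 -m inch '[[0,-0.8,0,0],[0,0,0,0],[0,0,0,0]]' | grep -E 'pos|force';  python3 -m inch '[[0,0,0,0],[0,0,0,0],[0,0,0,0],[0,0,0,0],[0,0,0,0],[-1,-8,0,0],[-2,-18,0,0],[-2,-20,0,0],[-2,-25,0,0],[-2,-20,0,0],[0,-10,0,0],[0,0,0,0]]' 80; python3 -c "
from h import *
print(to(.4104-.0025,-.1873))"
```

```text
eef_pos: [0.4978, 0.1735, 0.0868]
wrist_force: [0.2, 0.0, -1.3]
t: 30.02
eef_pos: [0.5003, 0.1679, 0.1938]
eef_rot: [[0.939, -0.124, -0.32], [0.325, 0.015, 0.946], [-0.113, -0.992, 0.055]]
wrist_force: [0.1, -0.3, -0.3]
gripper_width: 0.0681
[-202.1    6.  -306.4]
```

```bash
python3 -m inch '[[-4,0,-6,0],[-7,0,-10,0],[-7,0,-10,0],[-7,0,-10,0],[-7,0,-10,0],[-7,0,-10,0],[-7,0,-10,0],[-7,0,-10,0],[-7,0,-10,0],[-7,0,-10,0],[-7,0,-10,0],[-7,0,-10,0],[-7,0,-10,0],[-7,0,-10,0],[-7,0,-10,0],[-7,0,-10,0],[-7,0,-10,0],[-7,0,-10,0],[-7,0,-10,0],[-7,0,-10,0]]' 100 >/dev/null; python3 -c "
from h import *
s=env.sense();R=s['eef_rot'];print(s['eef_pos'],R[0,1],R[2,2],np.degrees(np.arctan2(R[1,0],R[0,0])),to(.4079,-.1873))"
```

```text
[ 0.42278548 -0.08696195  0.19680536] -0.12830345490580924 0.05485118012306408 18.932588657713136 [-46.3   0.5 -90.2]
```

```bash
python3 -m inch '[[-5,0,-9,0],[-5,0,-9,0],[-5,0,-9,0],[-5,0,-9,0],[-5,0,-9,0],[-5,0,-9,0],[-5,0,-9,0],[-3,0,-6,0],[-2,0,-3,0],[0,0,0,0]]'; python3 -c "
from h import *
print(to(.4079,-.1873),to(.4079,-.1873,.045))"
```

```text
t: 32.52
eef_pos: [0.4051, -0.1793, 0.1977]
eef_rot: [[0.94, -0.128, -0.315], [0.319, 0.014, 0.948], [-0.117, -0.992, 0.054]]
wrist_force: [0.6, -0.8, -0.5]
gripper_width: 0.0856
[ 0.1 -0.5 -8.5] [ 17.9 150.9 -16.8]
```

```bash
python3 -m inch '[[1,8,-4,0],[2,15,-3,0],[2,15,-2,0],[2,15,-2,0],[2,15,-2,0],[2,15,-2,0],[2,15,-2,0],[2,15,0,0],[1,12,0,0],[0,6,0,0],[0,0,0,0]]'; python3 -c "
from h import *
print(to(.408,-.1873,.039))"
```

```text
t: 33.43
eef_pos: [0.4101, -0.1866, 0.0544]
eef_rot: [[0.939, -0.127, -0.32], [0.324, 0.015, 0.946], [-0.116, -0.992, 0.055]]
wrist_force: [0.2, -0.5, -0.7]
gripper_width: 0.0858
[-0.4 15.5 -0.8]
```

```bash
python3 -m inch '[[0,5,0,0],[0,6,0,0],[0,4,0,0],[0,0,0,0]]' |grep pos; python3 -m inch '[[0,0,0,0],[0,0,0,0],[0,0,0,0],[0,0,0,0],[0,0,0,0],[0,0,0,0],[0,0,0,0],[0,0,0,0],[0,0,0,0],[0,0,0,0]]' 20 40; python3 -m inch '[[0,-8,0,0],[0,-15,0,0],[0,-15,0,0],[0,-15,0,0],[0,-15,0,0],[0,-15,0,0],[0,-8,0,0],[0,0,0,0]]';python3 -c "
from h import *
print(to(.4238,.1489))"
```

```text
eef_pos: [0.4089, -0.1863, 0.039]
t: 34.6
eef_pos: [0.4101, -0.187, 0.0406]
eef_rot: [[0.939, -0.123, -0.321], [0.325, 0.013, 0.946], [-0.112, -0.992, 0.052]]
wrist_force: [-0.1, 0.8, -1.3]
gripper_width: 0.0354
t: 35.27
eef_pos: [0.4208, -0.1876, 0.1373]
eef_rot: [[0.939, -0.125, -0.321], [0.325, 0.014, 0.946], [-0.114, -0.992, 0.054]]
wrist_force: [0.7, 0.4, -1.4]
gripper_width: 0.0349
[112.1   4.4 317.2]
```

```bash
python3 -m inch '[[2,0,6,0],[3.8,0,11,0],[3.8,0,11,0],[3.8,0,11,0],[3.8,0,11,0],[3.8,0,11,0],[3.8,0,11,0],[3.8,0,11,0],[3.8,0,11,0],[3.8,0,11,0],[3.8,0,11,0],[3.8,0,11,0],[3.8,0,11,0],[3.8,0,11,0],[3.8,0,11,0],[3.8,0,11,0],[3.8,0,11,0],[3.8,0,11,0],[3.8,0,11,0],[3.8,0,11,0]]' >/dev/null; python3 -c "
from h import *
s=env.sense();R=s['eef_rot'];print(s['eef_pos'],R[0,1],R[2,2],np.degrees(np.arctan2(R[1,0],R[0,0])),to(.4238,.1459))"
```

```text
[0.40553313 0.07047239 0.13119252] -0.14813982002912812 0.06517407489059514 19.732302777493217 [42.3 -1.4 65.1]
```

```bash
python3 -m inch '[[5,0,8,0],[6,0,9,0],[6,0,9,0],[6,0,9,0],[6,0,9,0],[6,0,9,0],[4,0,5,0],[0,0,0,0],[0,0,0,0]]'; python3 -c "
from h import *
print(to(.4245,.1459,.095))"
```

```text
t: 37.68
eef_pos: [0.4201, 0.1494, 0.1274]
eef_rot: [[0.93, -0.153, -0.335], [0.341, 0.015, 0.94], [-0.139, -0.988, 0.066]]
wrist_force: [0.3, 0.4, -1.9]
gripper_width: 0.0355
[ 7.4 31.3 -6.9]
```

```bash
python3 -m inch '[[4,8,-3,0],[3,10,-3,0],[1,8,-1,0],[0,3,0,0],[0,0,0,0]]'; python3 - <<'E'
from h import *
b=env.grab_frame('top')[285:365,180:260]; cv2.imwrite('pics/p6.png',cv2.resize(b,(560,560),interpolation=cv2.INTER_CUBIC)[:,:,::-1])
z=env.sense()['eef_pos'][2]-.0406
print(z,[(proj('top',p)-[180,285])*7 for p in([.4238,.1489,z],[.4338,.1489,z],[.4238,.1589,z])])
E
```

```text
t: 38.1
eef_pos: [0.4257, 0.1439, 0.0934]
eef_rot: [[0.93, -0.154, -0.332], [0.339, 0.014, 0.941], [-0.14, -0.988, 0.066]]
wrist_force: [0.3, 0.2, -0.7]
gripper_width: 0.0354
0.05307348926520555 [array([278.67662801, 281.27370031]), array([279.20289821, 237.85039121]), array([235.48676168, 282.09217024])]
```

View pics/p6.png

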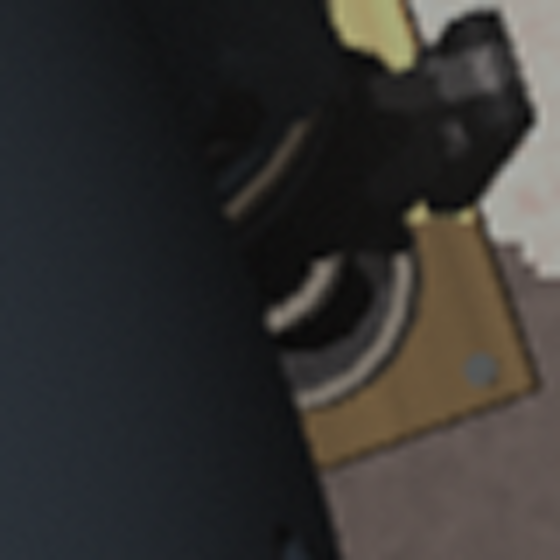

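White's foot in the enlargement is at about (296,272), against (279,281) if centred. That's 4 mm towards −y and 2 mm towards +x, and I'll correct it as I lower.

```bash
python3 -m inch '[[0,0,2,0],[0,0,2,0],[0,0,0,0]]' |grep pos; python3 -c "
from h import *
print(to(.4237,.1475,.066))"
```

```text
eef_pos: [0.4242, 0.1475, 0.0941]
[ 3.5 27.9 -1.7]
```

```bash
python3 -m inch '[[1,7,0,0],[1,8,0,0],[1,7,-1,0],[1,3,0,0],[0,0,0,0]]' | grep -E "pos|rot|force"; for i in 1 2 ; do python3 -m inch '[[0,2,0,0]]' | grep -E 'pos|force'; done
```

```text
eef_pos: [0.4247, 0.1489, 0.0668]
eef_rot: [[0.931, -0.152, -0.332], [0.338, 0.015, 0.941], [-0.138, -0.988, 0.066]]
wrist_force: [-1.1, 0.6, -0.2]
eef_pos: [0.4244, 0.149, 0.0646]
wrist_force: [0.9, 0.5, -0.3]
eef_pos: [0.424, 0.149, 0.0623]
wrist_force: [0.3, -0.2, 0.1]
```

```bash
python3 -m inch '[[0,2,0,0]]' | grep -E 'pos|force'; python3 -m inch '[[0,1,0,0]]' | grep -E 'pos|force'
```

```text
eef_pos: [0.4241, 0.1487, 0.0609]
wrist_force: [-0.8, -8.0, 37.6]
eef_pos: [0.4244, 0.1485, 0.0611]
wrist_force: [-4.4, -2.2, 20.7]
```

Contact was 21–38 N at the floor height. Release, withdraw, and retreat clear of the stand.

```bash
python3 -m inch '[[0,0,0,0],[0,0,0,0],[0,0,0,0],[0,0,0,0],[0,0,0,0],[-1,-8,0,0],[-3,-16,0,0],[-3,-20,0,0],[-3,-25,0,0],[-3,-25,0,0],[-3,-25,0,0],[0,-10,0,0],[0,0,0,0]]' 80; python3 -m inch '[[-3,0,-10,0],[-4,0,-15,0],[-4,0,-15,0],[-4,0,-15,0],[-4,0,-15,0],[-4,0,-15,0],[-4,0,-15,0],[-4,0,-15,0],[-4,0,-15,0],[-4,0,-15,0],[-4,0,-15,0],[-4,0,-15,0],[-4,0,-15,0],[-4,0,-15,0],[-4,0,-15,0],[-4,0,-15,0],[-2,0,-8,0],[0,0,0,0]]'; python3 - <<'E'
from h import *
a=env.grab_frame('scene')[130:430,270:520];b=env.grab_frame('top')[120:370,110:310]
a=cv2.resize(a,None,fx=1.6,fy=1.6);b=cv2.resize(b,(384,480),interpolation=cv2.INTER_CUBIC)
cv2.imwrite('pics/p7.png',np.hstack([a,b])[:,:,::-1])
E
```

```text
t: 40.23
eef_pos: [0.4277, 0.1405, 0.1996]
eef_rot: [[0.931, -0.152, -0.332], [0.338, 0.013, 0.941], [-0.139, -0.988, 0.064]]
wrist_force: [0.5, -0.3, -0.6]
gripper_width: 0.0683
t: 41.73
eef_pos: [0.4353, -0.1308, 0.177]
eef_rot: [[0.926, -0.179, -0.333], [0.341, 0.013, 0.94], [-0.164, -0.984, 0.074]]
wrist_force: [-0.3, 0.0, -0.9]
gripper_width: 0.0682
```

View pics/p7.png

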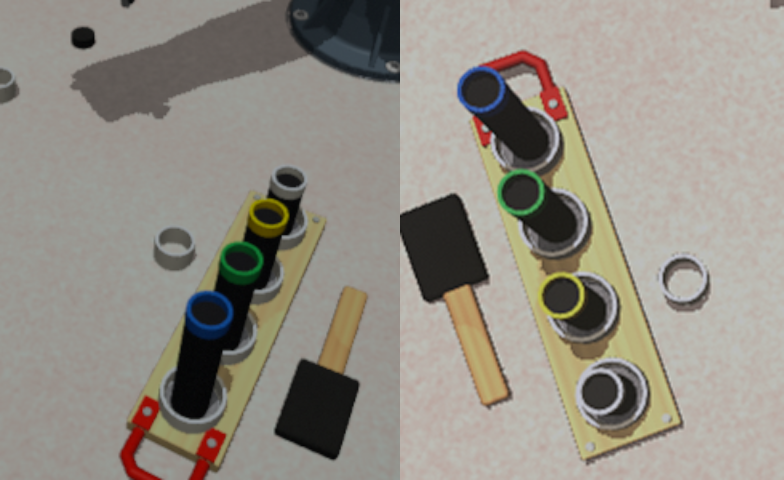

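All four pipes are in their cups, with ring centres in the right crop at blue (482,91), green (521,193), yellow (564,296) and white (602,393). I'll check that they're seated and upright, then hand in.

```bash
python3 - <<'E'
from h import *
for n,u,v,h,c in(("blue",482,91,.155,(.6499,.2293)),("green",521,193,.13,(.5746,.2025)),("yellow",564,296,.105,(.4992,.1757)),("white",602,393,.08,(.4238,.1489))):
    p=ray('top',(110+(u-400)/1.92,120+v/1.92),h+.021); print(n,((p[:2]-c)*1000).round(1),"mm from cup; scene crop px",(proj('scene',p)-[270,130])*1.6)
print(env.sense()['t'],env.sign_off())
E
```

```text
blue [2.4 0.5] mm from cup; scene crop px [209.89964048 302.68153352]
green [2.2 1.6] mm from cup; scene crop px [241.71678816 252.68221032]
yellow [-0.9 -1.4] mm from cup; scene crop px [266.87940582 207.12511463]
white [-1.2 -1.2] mm from cup; scene crop px [288.74233412 171.87457501]
the job is handed in; nothing more can be done
41.8333 None
```

All four pipes are standing upright in their cups: blue next to the red handle, then green, yellow and white. I placed them in that order and handed the job in at 41.8 s.

- **Seating:** I lowered each pipe until it touched the cup floor at the expected height. Contact was about 20–45 N at the wrist, with yellow the highest at 45 N. For yellow I eased up before opening and the hand rose about 2 mm, so that pipe may have settled by 1–2 mm on release.
- **Last check:** In the top camera the four ring centres are within 3 mm of their cup axes. The scene camera shows the same layout, but all its rings sit about 4 px lower than predicted. The cups showed much the same shift at the start, so I put it down to calibration.
- **Tool tilt:** The tool slowly tilted to about 10° by the end, because the moves cannot correct it. It put the yellow and white feet off centre (8 mm and about 4 mm), which I saw in the pictures and corrected before lowering. The gripper was well clear of everything at hand-in.

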